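Tip the gouge out of the tall tool pot

TASK

The short carving gouge has dropped to the bottom of the tall square steel pot beside the brown printing board, too deep for fingers to reach. Tip the pot so that the gouge slides out on to the board and lies there wholly on it, flat and free, clear of the pot; leave the pot resting on the table or the board. Keep the pot low while you do it (the gouge must never be higher than 25 cm above the table), and do not shift the ink tub, white jar, glass bottle or ink roller standing around.

Things in the scene. Friction and masses are not known exactly. Their poses are not given: they have to be found in the camera images.
- pot: Loose bare steel square pot, open top: 52 x 52 mm outside, 156 mm tall, walls and floor 4 mm, 0.21-0.42 kg, friction about 0.6. Starts upright on the table to the left or the right of the board. Origin: centre of underside; z from bottom to mouth; x, y square to its faces. Pushed near its top, square to a face, it tips and lies flat that way, skidding a little
- pot_mouth (a point): Centre of the pot's open mouth, 156 mm from its underside along the pot's z
- pot_mid (a point): Centre of the pot, 78 mm from its underside along the pot's z
- gouge: Loose palm gouge, 100 mm long, 60 g: wooden handle 26 x 20 mm, 60 mm long, then brass ferrule and narrow steel blade. Starts standing butt down in the pot, tip about 50 mm below the rim. Origin: centre of butt; z from butt to blade tip. Slides out by itself once the pot's mouth points some 30 degrees below level; with the pot lying level it stays in it, or partly in it
- gouge_butt (a point): Butt end of the gouge's handle
- gouge_mid (a point): Middle of the gouge, 45 mm from its butt
- gouge_tip (a point): Blade tip of the gouge, 100 mm from its butt
- board: Fixed brown hardboard printing board lying on the table, 300 x 260 mm, 3 mm thick. Origin: centre of its underside; x is the 300 mm direction (about away from the robot), y the 260 mm direction (about to the left)
- ink_tub: Black round ink tub, 80 mm across, 85 mm tall, loose, upright on the side of the board away from the pot. Origin: centre of its underside
- white_jar: White round jar, 52 mm across, 75 mm tall, loose, standing beyond the board. Origin: centre of its underside
- spray_bottle: Green glass bottle, 56 mm across, 150 mm tall, loose, to the robot's right. Origin: centre of its underside
- brayer: Ink roller lying on the table to the robot's left: 90 mm wide black roller 40 mm across, wire fork and a 110 mm handle, about 200 mm long in all. Origin: under its middle; x runs from the handle towards the roller

How it is judged:
By the outcome, as a careful person would: the job done as asked, in the order asked, and still so for the second after the job is handed in, with the robot touching nothing.
It also fails if it takes over 58 s, if anything falls off the work surface, if the arm or the gripper's body presses on something with over 40 N, if the wrist force passes 120 N, or if a joint passes its speed limit or range.

ROBOT

A 7-joint arm with a two-finger parallel gripper is mounted at the origin on the work surface. World frame = base frame: x ahead of the robot, y to its left, z up, the work surface at z = 0. Lengths are in m, angles in rad, forces in N, time in s.
With the tool pointing down it reaches from about 0.425 to 0.875 m from the base axis. Payload 4.7 kg.
Tool frame: the origin (TCP) lies at the very end of the fingers, on their centre line; the grasp point (between the pads) lies 19 mm behind it; z points along the fingers, y is the line along which they close (so a half turn about z gives the same grasp; the last joint's range is limited). The gripper opens to 87 mm and grips with 3 to 60 N. Pads are 19 mm wide; open, the fingers measure 117 mm over their backs; the gripper's body (75 mm by 190 mm) begins 51 mm behind the grasp point.
Start: joints at [-1.297, 0.321, -0.07, 1.45, 0.023, 1.371, -0.057], TCP at [0.167, 0.628, 0.223] pointing down, gripper open.
Joint ranges: [-2.86, 2.86], [-0.3, 2.09], [-1.38, 1.24], [0.06, 2.45], [-1.56, 4.7], [0.09, 2.05], [-2.69, 2.69]. Speed limits (rad/s): [2.57, 2.57, 3.14, 3.14, 3.14, 3.14, 3.14].

INTERFACE

Orientations are given as a rotation vector (axis times angle).
In Python, from bench import ctrl, vision gives the robot as it stands.
- The arm moves only by the tool jog_arm, never from a script. Its argument "increments" is a list of rows, each an object of numbers: "tx", "ty", "tz": the shift along the tool's x, y, z in mm; "wx", "wy", "wz": the turn, a rotation vector about the tool's x, y, z in rad; "gripper": the opening, from 0 (shut) to 1 (fully open). In form: [{"tx": .., "ty": .., "tz": .., "wx": .., "wy": .., "wz": .., "gripper": ..}, ...]. A call has exactly 5 rows; each row is the pose to reach, as a shift and turn from the pose commanded when the call began, along the tool's axes at that moment; what a row does not reach only later rows make up. A row lasts 1/12 s, in which the tool goes at most 41.7 mm and 7.16 degrees, less where a joint would pass 70% of its speed; a pose out of reach is approached as far as the arm can. A call with a gripper value outside its range is refused whole. The fingers move at their own pace and stop on an object; "grip_force" is the grip in N (left out, the last holds). Time passes only in rows, so rows that repeat a pose let the fingers close, or fill a call up. It gives the time, the measured TCP pose, the force, the opening and the grip force at its end, in the units of the state.
- ctrl.get_state(): the state, without advancing time (a new reading comes with each control period).
- vision.get_image(name): name is "scene" or "top" or "wrist"; returns a dict with "color" (400x640x3 uint8, blue, green, red), "fx", "fy", "cx", "cy" (pixels), "extrinsics" (4x4, takes a point from world to camera coordinates). Camera axes: x right, y down, z forward; pixel columns grow to the right and rows downward; lengths in m; the calibration is good to about 2 mm. A picture is of the moment at which its call begins. There is no depth.
- ctrl.close_job(): hands the job in; it is judged then, once.
Trained networks look in the newest picture that a camera, given by its name, has taken for a name from the list of things; names that differ only in an ending like _2 or _b are one class to them, and where a whole thing is asked for, a point or a joint stands for the part that bears it (a point fixed in the world has none). Each returns a list of dicts, best first, with "conf" (0 to 1); they miss things now and then, are a little off and sometimes report something else, mostly with a low value. They report only what shows in the picture. A call takes as long as a camera call.
- vision.spot_in(camera, thing): "bbox" ([left, top, right, bottom] in pixels, round what is visible of it).
The state is a dict: "time": time; "joint_positions": joint angles; "qd": joint speeds; "joint_torque": joint torques, N m; "position": TCP position; "tool_rot": TCP orientation; "ft_force": force on the tool from outside, world axes, zero at the start; "torque": the same for the moment, N m; "grip_width": opening from 0.0 (shut) to 1.0 (fully open); "grip_force": force on a finger pad.
Only numpy, scipy, OpenCV 4.12 (cv2) and the standard library are available. Lean on these libraries where they do the work, as an engineer would, in place of code of your own. Each camera call takes 0.05 s, during which the arm holds its last target. There are 200 camera calls.

## Working session

There is one attempt and no reset: what is moved stays moved. The work goes in short steps, Python scripts to look and compute and a tool call to move; the robot and the scene stay as the last step left them, time stands still between calls to the robot, and variables do not carry over. Pictures are saved under pics/ and viewed, at most 10 in all, crops included, and the job is handed in when it is done.

Besides the shell and the picture viewer there is one more tool, called after ">>>" as a command line: name --argument value ..., lists and objects as JSON in quotes. jog_arm: Moves the arm, as the interface text tells. Its arguments: {"type":"object","properties":{"increments":{"type":"array"},"grip_force":{"type":"number"}},"required":["increments"]}

```bash
ls; mkdir -p pics
python3 - <<'E'
from bench import ctrl, vision
import cv2
s=ctrl.get_state(); print(s)
for c in("scene","top"):
    im=vision.get_image(c); cv2.imwrite(f"pics/{c}0.png",im["color"]); print(c,im["fx"],im["fy"],im["cx"],im["cy"],im["extrinsics"])
    for t in("pot","pot_mouth","board","ink_tub","white_jar","spray_bottle","brayer"):
        r=vision.spot_in(c,t); print(c,t,[(x["bbox"],round(x["conf"],2)) for x in r[:2]])
E
```

```text
pics
{'time': 0.0, 'joint_positions': array([-1.29688437,  0.32183069, -0.07006536,  1.45168924,  0.02259329,
        1.37080776, -0.05690136]), 'qd': array([ 6.34909886e-04,  9.29817614e-04, -1.27594638e-03,  1.57156471e-03,
        8.45362594e-05,  1.11948528e-03, -4.73821036e-04]), 'joint_torque': array([ 2.62174963e-04, -4.91278625e+01, -4.03711153e-01, -3.12537718e+01,
       -6.39635813e-02,  4.33050294e-02,  1.68284414e-04]), 'position': array([0.16689717, 0.6276228 , 0.22144923]), 'tool_rot': array([-4.06929435e-01, -3.11497008e+00,  3.05093804e-03]), 'ft_force': array([-0.84032229,  0.50227642,  0.54696607]), 'torque': array([-0.06324951, -0.03133017,  0.05138988]), 'grip_force': 0.0, 'grip_width': 0.9948878473364119}
scene 401.8091814865897 401.8091814865897 320.2806832595043 196.48952745821512 [[ 0.62808101  0.77795362 -0.01739009 -0.38163191]
 [ 0.48255521 -0.40692844 -0.77559636 -0.20450661]
 [-0.61045451  0.47874567 -0.6309896   1.99386419]
 [ 0.          0.          0.          1.        ]]
scene pot [([349.3, 155.7, 362.5, 191.7], 0.87), ([263.8, 177.6, 355.8, 243.7],
[... 349 characters left out ...]
21.1, 172.0], 0.54)]
top 417.1307206556561 417.1307206556561 326.92583374927966 190.65978197521224 [[ 0.01806612 -0.99982183 -0.00547066 -0.03094038]
 [-0.98742724 -0.01698224 -0.1571593   0.61483145]
 [ 0.15703839  0.00824114 -0.98755811  1.65072384]
 [ 0.          0.          0.          1.        ]]
top pot [([243.8, 198.5, 268.6, 213.8], 0.69)]
top pot_mouth [([246.6, 197.4, 268.6, 219.7], 0.48), ([170.0, 189.6, 199.8, 238.6], 0.25)]
top board [([288.6, 176.0, 354.4, 253.3], 0.57)]
top ink_tub [([369.2, 208.9, 389.0, 227.1], 0.91)]
top white_jar [([290.7, 139.8, 303.8, 154.9], 0.52)]
top spray_bottle [([459.0, 215.4, 479.1, 228.6], 0.74)]
top brayer [([169.3, 190.7, 198.8, 239.6], 0.92)]
```

Run:
```python
import cv2
a=cv2.imread("pics/top0.png")[130:280,150:400]; cv2.imwrite("pics/a.png",cv2.resize(a,None,fx=3.2,fy=3.2,interpolation=cv2.INTER_CUBIC))
a=cv2.imread("pics/scene0.png")[130:290,230:430]; cv2.imwrite("pics/b.png",cv2.resize(a,None,fx=3.7,fy=3.7,interpolation=cv2.INTER_CUBIC))
```

```text
(no output)
```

View pics/a.png

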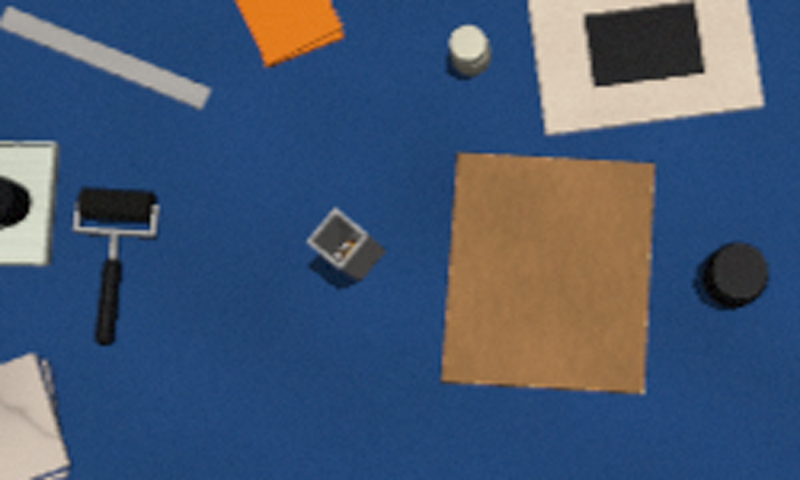

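View pics/b.png

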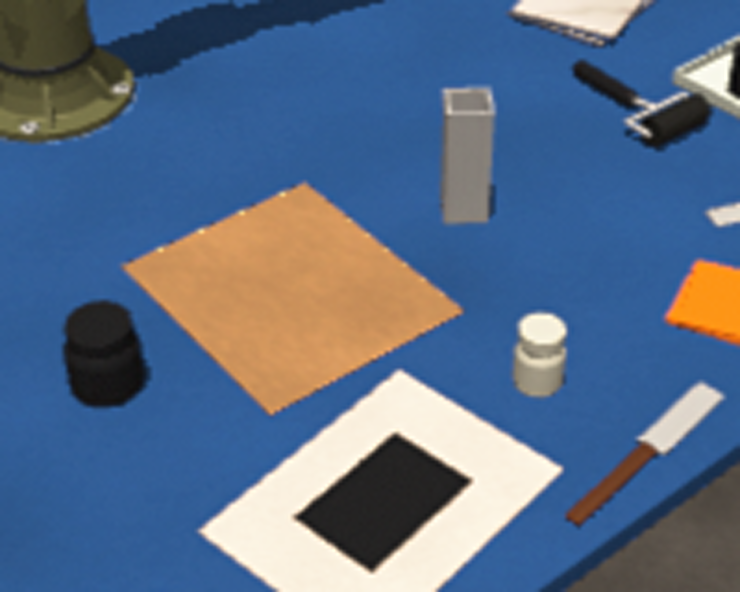

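```bash
cat > h.py <<'E'
from bench import ctrl, vision
import cv2, numpy as np
from scipy.spatial.transform import Rotation as R
def ray(im,uv,z):
    E=np.array(im["extrinsics"]); d=E[:3,:3].T@[(uv[0]-im["cx"])/im["fx"],(uv[1]-im["cy"])/im["fy"],1]; c=-E[:3,:3].T@E[:3,3]
    return (c+d*(z-c[2])/d[2]).round(4)
def proj(im,p):
    q=np.array(im["extrinsics"])@np.append(p,1); return (q[:2]/q[2]*im["fx"]+[im["cx"],im["cy"]]).round(1)
def rel(p,Rm=None):
    "shift mm and turn in tool axes to reach TCP p, rotation Rm"
    s=ctrl.get_state(); T=R.from_rotvec(s["tool_rot"])
    print("rel",(T.inv().apply(np.array(p)-s["position"])*1000).round(1), (T.inv()*Rm).as_rotvec().round(3) if Rm is not None else "")
def tool(x,z):
    "rotation with tool z and x approx given"
    z=np.array(z,float); z/=np.linalg.norm(z); x=np.array(x,float); x-=z*(x@z); x/=np.linalg.norm(x)
    return R.from_matrix(np.c_[x,np.cross(z,x),z])
E
python3 - <<'E'
from h import *
im=vision.get_image("top"); sc=vision.get_image("scene")
f=lambda u,v,z:ray(im,(150+u/3.2,130+v/3.2),z)
print("mouth",[f(*p,.156) for p in((336,208),(308,240),(340,268),(370,237),(338,238))])
print("board",[f(*p,.003) for p in((458,153),(655,163),(645,393),(442,380))])
print("tub",f(736,275,.085),"jar",f(469,45,.075))
g=lambda u,v,z:ray(sc,(230+u/3.7,130+v/3.7),z)
print("sc mouth",g(468,102,.156), "corners",[g(*p,.156) for p in((443,112),(446,89),(490,89),(493,112))])
print("sc base",g(443,220,0),g(490,221,0))
T=R.from_rotvec(ctrl.get_state()["tool_rot"]); print(T.as_matrix().round(3))
E
```

```text
mouth [array([0.5767, 0.2527, 0.156 ]), array([0.5378, 0.2842, 0.156 ]), array([0.5052, 0.2447, 0.156 ]), array([0.5427, 0.2108, 0.156 ]), array([0.5408, 0.2487, 0.156 ])]
board [array([0.6748, 0.1234, 0.003 ]), array([ 0.6658, -0.1355,  0.003 ]), array([ 0.3671, -0.125 ,  0.003 ]), array([0.3789, 0.1348, 0.003 ])]
tub [ 0.5121 -0.2315  0.085 ] jar [0.8016 0.1071 0.075 ]
sc mouth [0.5461 0.2478 0.156 ] corners [array([0.5428, 0.2128, 0.156 ]), array([0.5102, 0.2469, 0.156 ]), array([0.5428, 0.2851, 0.156 ]), array([0.579 , 0.2553, 0.156 ])]
sc base [0.5436 0.2181 0.    ] [0.581  0.2593 0.    ]
[[-0.966  0.257  0.   ]
 [ 0.257  0.966  0.   ]
 [-0.     0.    -1.   ]]
```

Run:
```python
from h import *
rel((.543,.249,.26),tool((-.656,-.755,0),(0,0,-1)))
```

```text
rel [-460.8 -269.9  -37.4] [ 0.     0.    -1.115]
```

>>> jog_arm --increments '[{"tx": -35, "ty": -20, "tz": -5}, {"tx": -70, "ty": -41, "tz": -10}, {"tx": -105, "ty": -61, "tz": -20}, {"tx": -140, "ty": -82, "tz": -30}, {"tx": -170, "ty": -100, "tz": -37}]'

```text
validation failed for argument at $.in...
```

>>> jog_arm --increments '[{"tx": -35, "ty": -20, "tz": 0, "wz": -0.12}, {"tx": -70, "ty": -41, "wz": -0.24}, {"tx": -105, "ty": -61, "wz": -0.36}, {"tx": -140, "ty": -82, "wz": -0.48}, {"tx": -170, "ty": -100, "wz": -0.6}]'

```text
validation failed for argument at $.in...
```

Run:
```python
from h import *
rel((.543,.249,.26),tool((-.656,-.755,0),(0,0,-1)))
```

```text
rel [-460.8 -269.9  -37.4] [ 0.     0.    -1.115]
```

>>> jog_arm --increments '[{"tx": -35, "ty": -20, "tz": -5, "wx": 0, "wy": 0, "wz": 0, "gripper": 1}, {"tx": -70, "ty": -41, "tz": -10, "wx": 0, "wy": 0, "wz": 0, "gripper": 1}, {"tx": -105, "ty": -61, "tz": -20, "wx": 0, "wy": 0, "wz": 0, "gripper": 1}, {"tx": -140, "ty": -82, "tz": -30, "wx": 0, "wy": 0, "wz": 0, "gripper": 1}, {"tx": -170, "ty": -100, "tz": -37, "wx": 0, "wy": 0, "wz": 0, "gripper": 1}]'

```text
time: 1.32
position: [0.3078, 0.4858, 0.2607]
tool_rot: [0.409, 3.114, 0.001]
ft_force: [0.3, 0.9, 1.1]
grip_width: 1.002
grip_force: 0.0
```

>>> jog_arm --increments '[{"tx": -35, "ty": -20, "tz": 0, "wx": 0, "wy": 0, "wz": -0.12, "gripper": 1}, {"tx": -70, "ty": -41, "tz": 0, "wx": 0, "wy": 0, "wz": -0.24, "gripper": 1}, {"tx": -105, "ty": -61, "tz": 0, "wx": 0, "wy": 0, "wz": -0.36, "gripper": 1}, {"tx": -140, "ty": -82, "tz": 0, "wx": 0, "wy": 0, "wz": -0.48, "gripper": 1}, {"tx": -170, "ty": -100, "tz": 0, "wx": 0, "wy": 0, "wz": -0.6, "gripper": 1}]'

```text
time: 1.73
position: [0.4409, 0.3508, 0.26]
tool_rot: [-0.495, 3.102, 0.001]
ft_force: [0.5, 0.7, 0.4]
grip_width: 1.0
grip_force: 0.0
```

Run:
```python
from h import *
rel((.543,.249,.26),tool((-.656,-.755,0),(0,0,-1)))
```

```text
rel [ -65.3 -128.5   -0. ] [ 0.     0.001 -0.539]
```

>>> jog_arm --increments '[{"tx": -16, "ty": -32, "tz": 0, "wx": 0, "wy": 0, "wz": -0.12, "gripper": 1}, {"tx": -32, "ty": -64, "tz": 0, "wx": 0, "wy": 0, "wz": -0.24, "gripper": 1}, {"tx": -48, "ty": -96, "tz": 0, "wx": 0, "wy": 0, "wz": -0.36, "gripper": 1}, {"tx": -65, "ty": -128, "tz": 0, "wx": 0, "wy": 0, "wz": -0.48, "gripper": 1}, {"tx": -65, "ty": -128, "tz": 0, "wx": 0, "wy": 0, "wz": -0.54, "gripper": 1}]'

```text
time: 2.15
position: [0.5462, 0.242, 0.2597]
tool_rot: [-1.288, 2.864, -0.009]
ft_force: [-0.9, -1.6, 0.1]
grip_width: 0.998
grip_force: 0.0
```

Run:
```python
from h import *
im=vision.get_image("wrist")
rel((.543,.249,.26),tool((-.656,-.755,0),(0,0,-1)))
cv2.imwrite("pics/w1.png",im["color"])
yaw=np.radians(49);
for k in range(4):
    a=yaw+np.pi/4+k*np.pi/2; print(proj(im,[.543+.0368*np.cos(a),.249+.0368*np.sin(a),.156]))
print(vision.spot_in("wrist","pot")[:1],vision.spot_in("wrist","gouge")[:1])
```

```text
rel [-2.3  3.5 -0.4] [-0.003 -0.001 -0.006]
[355.7 229.6]
[357.2 173. ]
[296.3 173.5]
[298. 230.]
[{'bbox': [295.5, 148.6, 358.7, 227.9], 'conf': 0.95}] [{'bbox': [315.7, 179.5, 340.9, 188.0], 'conf': 0.66}]
```

View pics/w1.png

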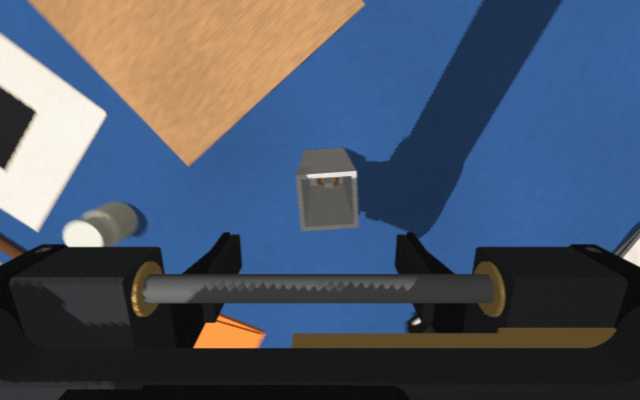

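The mouth shows at columns 297–358, rows 174–230, matching the estimate within about 1 px; go down and grip.

>>> jog_arm --increments '[{"tx": -2, "ty": 3, "tz": 35, "wx": 0, "wy": 0, "wz": 0, "gripper": 1}, {"tx": -2, "ty": 3, "tz": 70, "wx": 0, "wy": 0, "wz": 0, "gripper": 1}, {"tx": -2, "ty": 3, "tz": 105, "wx": 0, "wy": 0, "wz": 0, "gripper": 1}, {"tx": -2, "ty": 3, "tz": 134, "wx": 0, "wy": 0, "wz": 0, "gripper": 1}, {"tx": -2, "ty": 3, "tz": 134, "wx": 0, "wy": 0, "wz": 0, "gripper": 0.8}]'

```text
time: 2.72
position: [0.5343, 0.254, 0.119]
tool_rot: [1.294, -2.85, -0.0]
ft_force: [-1.5, -0.6, -1.0]
grip_width: 0.97
grip_force: 0.0
```

>>> jog_arm --increments '[{"tx": 0, "ty": 0, "tz": 0, "wx": 0, "wy": 0, "wz": 0, "gripper": 0.4}, {"tx": 0, "ty": 0, "tz": 0, "wx": 0, "wy": 0, "wz": 0, "gripper": 0.4}, {"tx": 0, "ty": 0, "tz": 0, "wx": 0, "wy": 0, "wz": 0, "gripper": 0.4}, {"tx": 0, "ty": 0, "tz": 0, "wx": 0, "wy": 0, "wz": 0, "gripper": 0.4}, {"tx": 0, "ty": 0, "tz": 0, "wx": 0, "wy": 0, "wz": 0, "gripper": 0.4}]' --grip_force 45

```text
time: 3.13
position: [0.5414, 0.2542, 0.1278]
tool_rot: [-1.295, 2.858, -0.0]
ft_force: [0.6, -1.1, 0.5]
grip_width: 0.633
grip_force: 0.6
```

Run:
```python
from h import *
rel((.62,.27,.146),tool((-1,0,0),(0,0,-1)))
print(ctrl.get_state()["joint_positions"].round(2))
```

```text
rel [-63.8 -48.7 -17.9] [-0.     0.004  0.851]
[-0.66  0.27  0.21  1.72 -0.06  1.16  1.98]
```

>>> jog_arm --increments '[{"tx": 0, "ty": 0, "tz": 0, "wx": 0, "wy": 0, "wz": 0, "gripper": 0.4}, {"tx": 0, "ty": 0, "tz": 0, "wx": 0, "wy": 0, "wz": 0, "gripper": 0.4}, {"tx": 0, "ty": 0, "tz": 0, "wx": 0, "wy": 0, "wz": 0, "gripper": 0.4}, {"tx": 0, "ty": 0, "tz": -8, "wx": 0, "wy": 0, "wz": 0, "gripper": 0.4}, {"tx": 0, "ty": 0, "tz": -18, "wx": 0, "wy": 0, "wz": 0, "gripper": 0.4}]'

```text
time: 3.55
position: [0.5379, 0.2533, 0.1421]
tool_rot: [1.295, -2.857, -0.0]
ft_force: [-0.4, 0.2, -4.1]
grip_width: 0.597
grip_force: 44.0
```

>>> jog_arm --increments '[{"tx": -13, "ty": -10, "tz": 0, "wx": 0, "wy": 0, "wz": 0.12, "gripper": 0.4}, {"tx": -26, "ty": -20, "tz": 0, "wx": 0, "wy": 0, "wz": 0.24, "gripper": 0.4}, {"tx": -40, "ty": -30, "tz": 0, "wx": 0, "wy": 0, "wz": 0.36, "gripper": 0.4}, {"tx": -52, "ty": -40, "tz": 0, "wx": 0, "wy": 0, "wz": 0.48, "gripper": 0.4}, {"tx": -64, "ty": -49, "tz": 0, "wx": 0, "wy": 0, "wz": 0.6, "gripper": 0.4}]'

```text
time: 3.97
position: [0.6188, 0.2699, 0.143]
tool_rot: [0.384, -3.116, 0.0]
ft_force: [0.7, -0.1, -3.5]
grip_width: 0.599
grip_force: 44.1
```

>>> jog_arm --increments '[{"tx": 0, "ty": 0, "tz": 0, "wx": 0, "wy": 0, "wz": 0.12, "gripper": 0.4}, {"tx": 0, "ty": 0, "tz": 0, "wx": 0, "wy": 0, "wz": 0.2, "gripper": 0.4}, {"tx": 0, "ty": 0, "tz": 0, "wx": 0, "wy": 0, "wz": 0.25, "gripper": 0.4}, {"tx": 0, "ty": 0, "tz": 0, "wx": 0, "wy": 0, "wz": 0.25, "gripper": 0.4}, {"tx": 0, "ty": 0, "tz": 0, "wx": 0, "wy": 0, "wz": 0.25, "gripper": 0.4}]'

```text
time: 4.38
position: [0.6181, 0.2699, 0.143]
tool_rot: [0.005, -3.14, 0.001]
ft_force: [-0.1, 0.5, -3.4]
grip_width: 0.598
grip_force: 44.1
```

Run:
```python
from h import *
s=ctrl.get_state(); print(s["joint_positions"].round(2)); print(R.from_rotvec(s["tool_rot"]).as_matrix().round(2))
im=vision.get_image("scene"); cv2.imwrite("pics/s1.png",cv2.resize(im["color"][100:260,250:450],None,fx=3.5,fy=3.5))
```

```text
[-0.71  0.43  0.34  1.49 -0.15  1.25  1.23]
[[-1. -0. -0.]
 [-0.  1. -0.]
 [ 0. -0. -1.]]
```

View pics/s1.png

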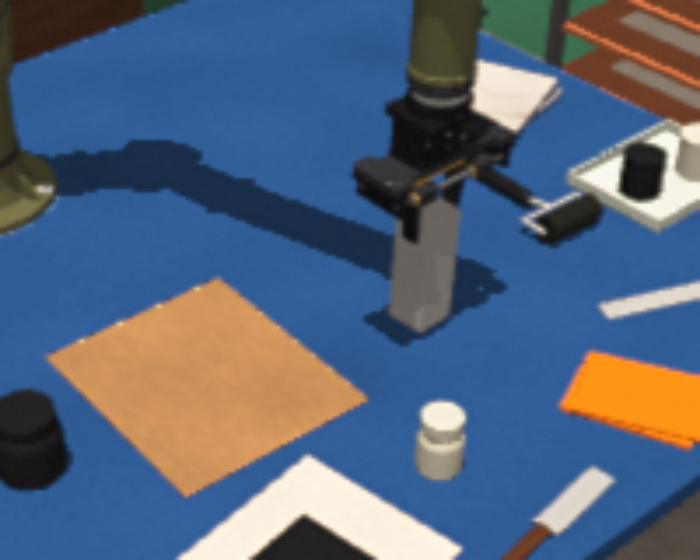

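>>> jog_arm --increments '[{"tx": 12, "ty": 0, "tz": 0, "wx": 0, "wy": -0.12, "wz": 0, "gripper": 0.4}, {"tx": 24, "ty": 0, "tz": 0, "wx": 0, "wy": -0.24, "wz": 0, "gripper": 0.4}, {"tx": 36, "ty": 0, "tz": 2, "wx": 0, "wy": -0.36, "wz": 0, "gripper": 0.4}, {"tx": 48, "ty": 0, "tz": 5, "wx": 0, "wy": -0.48, "wz": 0, "gripper": 0.4}, {"tx": 60, "ty": 0, "tz": 10, "wx": 0, "wy": -0.6, "wz": 0, "gripper": 0.4}]'

```text
time: 4.85
position: [0.5622, 0.2674, 0.1348]
tool_rot: [0.002, 2.599, -0.009]
ft_force: [0.6, -1.6, -5.2]
grip_width: 0.599
grip_force: 44.6
```

>>> jog_arm --increments '[{"tx": 5, "ty": 0, "tz": 0, "wx": 0, "wy": -0.1, "wz": 0, "gripper": 0.4}, {"tx": 10, "ty": 0, "tz": 0, "wx": 0, "wy": -0.2, "wz": 0, "gripper": 0.4}, {"tx": 15, "ty": 0, "tz": 0, "wx": 0, "wy": -0.28, "wz": 0, "gripper": 0.4}, {"tx": 15, "ty": 0, "tz": 0, "wx": 0, "wy": -0.28, "wz": 0, "gripper": 0.4}, {"tx": 15, "ty": 0, "tz": 0, "wx": 0, "wy": -0.28, "wz": 0, "gripper": 0.4}]'

```text
time: 5.27
position: [0.5489, 0.267, 0.1248]
tool_rot: [-0.001, 2.323, -0.011]
ft_force: [-1.1, 0.3, -5.0]
grip_width: 0.595
grip_force: 44.7
```

Run:
```python
from h import *
s=ctrl.get_state(); print(s["joint_positions"].round(2),s["position"]); print(R.from_rotvec(s["tool_rot"]).as_matrix().round(2))
```

```text
[-1.13 -0.    0.29  2.3   1.24  0.62 -0.24] [0.54887938 0.2670374  0.12483069]
[[-0.68  0.    0.73]
 [-0.    1.   -0.01]
 [-0.73 -0.01 -0.68]]
```

>>> jog_arm --increments '[{"tx": 5, "ty": 0, "tz": 4, "wx": 0, "wy": 0, "wz": 0, "gripper": 0.4}, {"tx": 9, "ty": 0, "tz": 8, "wx": 0, "wy": 0, "wz": 0, "gripper": 0.4}, {"tx": 11, "ty": 0, "tz": 10, "wx": 0, "wy": 0, "wz": 0, "gripper": 0.4}, {"tx": 12, "ty": 0, "tz": 11, "wx": 0, "wy": 0, "wz": 0, "gripper": 0.4}, {"tx": 13, "ty": 0, "tz": 12, "wx": 0, "wy": 0, "wz": 0, "gripper": 0.4}]'

```text
time: 5.68
position: [0.5526, 0.2668, 0.1103]
tool_rot: [0.004, 2.32, -0.012]
ft_force: [-2.4, 0.2, 0.9]
grip_width: 0.596
grip_force: 44.7
```

>>> jog_arm --increments '[{"tx": 0, "ty": 0, "tz": 0, "wx": 0, "wy": 0, "wz": 0, "gripper": 1}, {"tx": 0, "ty": 0, "tz": 0, "wx": 0, "wy": 0, "wz": 0, "gripper": 1}, {"tx": 0, "ty": 0, "tz": 0, "wx": 0, "wy": 0, "wz": 0, "gripper": 1}, {"tx": 0, "ty": 0, "tz": 0, "wx": 0, "wy": 0, "wz": 0, "gripper": 1}, {"tx": 0, "ty": 0, "tz": 0, "wx": 0, "wy": 0, "wz": 0, "gripper": 1}]'

```text
time: 6.1
position: [0.5525, 0.2671, 0.1106]
tool_rot: [0.004, 2.32, -0.011]
ft_force: [0.7, 0.8, -0.4]
grip_width: 0.888
grip_force: 0.0
```

>>> jog_arm --increments '[{"tx": -8, "ty": 0, "tz": -8, "wx": 0, "wy": 0, "wz": 0, "gripper": 1}, {"tx": -25, "ty": 0, "tz": -25, "wx": 0, "wy": 0.1, "wz": 0, "gripper": 1}, {"tx": -50, "ty": 0, "tz": -50, "wx": 0, "wy": 0.2, "wz": 0, "gripper": 1}, {"tx": -75, "ty": 0, "tz": -70, "wx": 0, "wy": 0.3, "wz": 0, "gripper": 1}, {"tx": -95, "ty": 0, "tz": -90, "wx": 0, "wy": 0.4, "wz": 0, "gripper": 1}]'

```text
time: 6.52
position: [0.5544, 0.2611, 0.1992]
tool_rot: [0.025, 2.561, -0.042]
ft_force: [1.3, -0.9, -1.1]
grip_width: 0.996
grip_force: 0.0
```

>>> jog_arm --increments '[{"tx": 0, "ty": 0, "tz": 0, "wx": 0, "wy": 0.12, "wz": 0, "gripper": 1}, {"tx": 0, "ty": 0, "tz": 0, "wx": 0, "wy": 0.24, "wz": 0, "gripper": 1}, {"tx": 0, "ty": 0, "tz": 0, "wx": 0, "wy": 0.36, "wz": 0, "gripper": 1}, {"tx": 0, "ty": 0, "tz": 0, "wx": 0, "wy": 0.42, "wz": 0, "gripper": 1}, {"tx": 0, "ty": 0, "tz": 0, "wx": 0, "wy": 0.42, "wz": 0, "gripper": 1}]'

```text
time: 6.93
position: [0.5594, 0.2601, 0.2008]
tool_rot: [0.046, 2.974, -0.041]
ft_force: [-0.1, -1.0, -0.2]
grip_width: 1.002
grip_force: 0.0
```

Run:
```python
from h import *
s=ctrl.get_state(); print(s["joint_positions"].round(2),s["position"]); print(R.from_rotvec(s["tool_rot"]).as_matrix().round(2))
for c in("top","scene","wrist"):
    im=vision.get_image(c)
    cv2.imwrite(f"pics/{c}2.png",im["color"])
    for t in("pot","gouge"): print(c,t,[(x["bbox"],x["conf"]) for x in vision.spot_in(c,t)[:2]])
a=cv2.imread("pics/scene2.png")[110:260,250:450]; b=cv2.imread("pics/wrist2.png")
cv2.imwrite("pics/c2.png",np.vstack([cv2.resize(a,(440,300)),cv2.resize(b,(440,275))]))
```

```text
[-0.99  0.17  0.49  1.72  0.03  1.15  1.03] [0.55942688 0.26007998 0.20083084]
[[-0.99  0.03  0.17]
 [ 0.03  1.   -0.03]
 [-0.17 -0.02 -0.99]]
top pot [([291.8, 137.1, 301.9, 155.2], 0.21)]
top gouge []
scene pot [([343.7, 169.7, 374.1, 197.3], 0.61)]
scene gouge []
wrist pot [([293.4, 60.3, 359.6, 223.0], 0.82)]
wrist gouge []
```

View pics/c2.png

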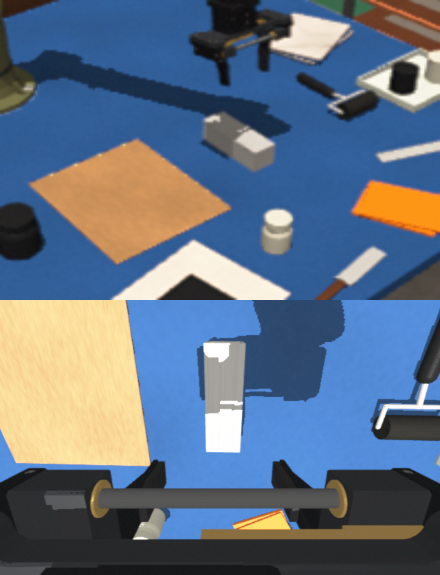

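Run:
```python
from h import *
im=vision.get_image("wrist")
# composite px -> image px : u*640/440, (v-300)*400/275
for z in(.052,0):
  print(z,[ray(im,(u*640/440,(v-300)*400/275),z) for u,v in((204,342),(244,342),(205,410),(242,410),(206,452),(240,452))])
sc=vision.get_image("scene"); k=200/440
print([ray(sc,(250+u*k,110+v*.5),z) for u,v,z in((210,111,.052),(274,144,.052),(241,150,.052),(272,163,0),(241,169,0))])
```

```text
0.052 [array([0.4636, 0.2421, 0.052 ]), array([0.4649, 0.2917, 0.052 ]), array([0.5524, 0.2385, 0.052 ]), array([0.5534, 0.291 , 0.052 ]), array([0.6214, 0.2362, 0.052 ]), array([0.6222, 0.2893, 0.052 ])]
0 [array([0.466 , 0.2377, 0.    ]), array([0.4675, 0.2961, 0.    ]), array([0.5705, 0.2334, 0.    ]), array([0.5717, 0.2952, 0.    ]), array([0.6517, 0.2308, 0.    ]), array([0.6526, 0.2932, 0.    ])]
[array([0.4491, 0.2756, 0.052 ]), array([0.6219, 0.2881, 0.052 ]), array([0.5959, 0.2248, 0.052 ]), array([0.6215, 0.2879, 0.    ]), array([0.5972, 0.2267, 0.    ])]
```

Run:
```python
from h import *
rel((.555,.2645,.20),tool((-1,.026,0),(0,0,-1)))
```

```text
rel [ 0.6  2.9 -0.4] [-0.024  0.166 -0.   ]
```

>>> jog_arm --increments '[{"tx": 1, "ty": 3, "tz": 0, "wx": -0.01, "wy": 0.08, "wz": 0, "gripper": 1}, {"tx": 1, "ty": 3, "tz": 0, "wx": -0.024, "wy": 0.166, "wz": 0, "gripper": 1}, {"tx": 1, "ty": 3, "tz": 0, "wx": -0.024, "wy": 0.166, "wz": 0, "gripper": 1}, {"tx": 1, "ty": 3, "tz": 0, "wx": -0.024, "wy": 0.166, "wz": 0, "gripper": 1}, {"tx": 1, "ty": 3, "tz": 0, "wx": -0.024, "wy": 0.166, "wz": 0, "gripper": 1}]'

```text
time: 7.9
position: [0.5548, 0.2643, 0.1991]
tool_rot: [0.043, 3.14, -0.001]
ft_force: [0.2, -0.4, 0.2]
grip_width: 1.001
grip_force: 0.0
```

Run:
```python
from h import *
rel((.555,.2645,.01),tool((-1,.026,0),(0,0,-1)))
```

```text
rel [  0.    0.4 189.1] [-0.001  0.001 -0.001]
```

>>> jog_arm --increments '[{"tx": 0, "ty": 0, "tz": 38, "wx": 0, "wy": 0, "wz": 0, "gripper": 1}, {"tx": 0, "ty": 0, "tz": 76, "wx": 0, "wy": 0, "wz": 0, "gripper": 1}, {"tx": 0, "ty": 0, "tz": 114, "wx": 0, "wy": 0, "wz": 0, "gripper": 1}, {"tx": 0, "ty": 0, "tz": 145, "wx": 0, "wy": 0, "wz": 0, "gripper": 1}, {"tx": 0, "ty": 0, "tz": 165, "wx": 0, "wy": 0, "wz": 0, "gripper": 1}]'

```text
time: 8.32
position: [0.5518, 0.2644, 0.0312]
tool_rot: [-0.04, -3.138, 0.003]
ft_force: [-0.4, -0.1, -0.2]
grip_width: 1.002
grip_force: 0.0
```

>>> jog_arm --increments '[{"tx": 0, "ty": 0, "tz": 12, "wx": 0, "wy": 0, "wz": 0, "gripper": 1}, {"tx": 0, "ty": 0, "tz": 20, "wx": 0, "wy": 0, "wz": 0, "gripper": 1}, {"tx": 0, "ty": 0, "tz": 23, "wx": 0, "wy": 0, "wz": 0, "gripper": 0.4}, {"tx": 0, "ty": 0, "tz": 23, "wx": 0, "wy": 0, "wz": 0, "gripper": 0.4}, {"tx": 0, "ty": 0, "tz": 23, "wx": 0, "wy": 0, "wz": 0, "gripper": 0.4}]'

```text
time: 8.73
position: [0.556, 0.265, 0.0129]
tool_rot: [0.042, 3.139, 0.002]
ft_force: [0.3, 0.1, -0.1]
grip_width: 0.855
grip_force: 0.0
```

>>> jog_arm --increments '[{"tx": 0, "ty": 0, "tz": 0, "wx": 0, "wy": 0, "wz": 0, "gripper": 0.4}, {"tx": 0, "ty": 0, "tz": 0, "wx": 0, "wy": 0, "wz": 0, "gripper": 0.4}, {"tx": 0, "ty": 0, "tz": 0, "wx": 0, "wy": 0, "wz": 0, "gripper": 0.4}, {"tx": 0, "ty": 0, "tz": 0, "wx": 0, "wy": 0, "wz": 0, "gripper": 0.4}, {"tx": 0, "ty": 0, "tz": 0, "wx": 0, "wy": 0, "wz": 0, "gripper": 0.4}]' --grip_force 50

```text
time: 9.15
position: [0.5556, 0.2648, 0.0122]
tool_rot: [0.043, 3.14, 0.002]
ft_force: [-1.0, 1.4, 3.1]
grip_width: 0.595
grip_force: 50.0
```

>>> jog_arm --increments '[{"tx": 0, "ty": 0, "tz": -15, "wx": 0, "wy": 0, "wz": 0, "gripper": 0.4}, {"tx": 0, "ty": 0, "tz": -35, "wx": 0, "wy": 0, "wz": 0, "gripper": 0.4}, {"tx": 0, "ty": 0, "tz": -60, "wx": 0, "wy": 0, "wz": 0, "gripper": 0.4}, {"tx": 0, "ty": 0, "tz": -80, "wx": 0, "wy": 0, "wz": 0, "gripper": 0.4}, {"tx": 0, "ty": 0, "tz": -90, "wx": 0, "wy": 0, "wz": 0, "gripper": 0.4}]'

```text
time: 9.57
position: [0.5557, 0.2644, 0.1031]
tool_rot: [0.043, 3.14, 0.001]
ft_force: [1.3, 0.7, -5.3]
grip_width: 0.593
grip_force: 50.0
```

Run:
```python
from h import *
rel((.62,0,.10),tool((-1,-0.03,0),(0,0,-1)))
print(ctrl.get_state()["joint_positions"].round(2))
```

```text
rel [ -71.5 -262.5    3. ] [ 0.001  0.001 -0.057]
[-0.89  0.35  0.49  1.7  -0.18  1.13  1.2 ]
```

>>> jog_arm --increments '[{"tx": -10, "ty": -25, "tz": 0, "wx": 0, "wy": 0, "wz": 0, "gripper": 0.4}, {"tx": -22, "ty": -60, "tz": 0, "wx": 0, "wy": 0, "wz": 0, "gripper": 0.4}, {"tx": -34, "ty": -97, "tz": 0, "wx": 0, "wy": 0, "wz": 0, "gripper": 0.4}, {"tx": -46, "ty": -134, "tz": 0, "wx": 0, "wy": 0, "wz": 0, "gripper": 0.4}, {"tx": -58, "ty": -170, "tz": 0, "wx": 0, "wy": 0, "wz": 0, "gripper": 0.4}]'

```text
time: 9.98
position: [0.6075, 0.0907, 0.1]
tool_rot: [-0.042, -3.139, 0.001]
ft_force: [0.2, 0.5, -4.7]
grip_width: 0.592
grip_force: 50.0
```

>>> jog_arm --increments '[{"tx": -12, "ty": -35, "tz": 0, "wx": 0, "wy": 0, "wz": 0, "gripper": 0.4}, {"tx": -24, "ty": -65, "tz": 0, "wx": 0, "wy": 0, "wz": 0, "gripper": 0.4}, {"tx": -33, "ty": -85, "tz": 0, "wx": 0, "wy": 0, "wz": 0, "gripper": 0.4}, {"tx": -33, "ty": -92, "tz": 0, "wx": 0, "wy": 0, "wz": 0, "gripper": 0.4}, {"tx": -33, "ty": -92, "tz": 0, "wx": 0, "wy": 0, "wz": 0, "gripper": 0.4}]'

```text
time: 10.4
position: [0.6379, -0.0039, 0.1]
tool_rot: [-0.051, -3.139, 0.004]
ft_force: [0.1, -0.2, -4.4]
grip_width: 0.593
grip_force: 50.0
```

>>> jog_arm --increments '[{"tx": 0, "ty": 0, "tz": 0, "wx": 0, "wy": -0.1, "wz": 0, "gripper": 0.4}, {"tx": 0, "ty": 0, "tz": 0, "wx": 0, "wy": -0.2, "wz": 0, "gripper": 0.4}, {"tx": 0, "ty": 0, "tz": 2, "wx": 0, "wy": -0.28, "wz": 0, "gripper": 0.4}, {"tx": 0, "ty": 0, "tz": 5, "wx": 0, "wy": -0.35, "wz": 0, "gripper": 0.4}, {"tx": 0, "ty": 0, "tz": 8, "wx": 0, "wy": -0.4, "wz": 0, "gripper": 0.4}]'

```text
time: 10.82
position: [0.636, 0.003, 0.0917]
tool_rot: [0.033, 2.743, -0.004]
ft_force: [-0.2, -0.5, -4.4]
grip_width: 0.598
grip_force: 50.0
```

Run:
```python
from h import *
s=ctrl.get_state();print(s["joint_positions"].round(2))
T=R.from_rotvec(s["tool_rot"]); print(T.as_matrix().round(3))
g=s["position"]+T.apply([0,0,-.019]); print("grasp",g,"mouth low",g+T.apply([.091,0,.026]), "base low", g+T.apply([-.065,0,.026]))
a=.78
rel((.64,.0,.09),tool((-np.cos(a),0,-np.sin(a)),(np.sin(a),0,-np.cos(a))))
```

```text
[-0.64  0.15  0.62  2.04 -0.11  0.59  1.58]
[[-0.921  0.024  0.388]
 [ 0.023  1.    -0.007]
 [-0.388  0.002 -0.922]]
grasp [0.62862972 0.00318547 0.10918149] mouth low [0.55488431 0.00507133 0.04989356] base low [0.69860539 0.00151656 0.1104544 ]
rel [-3.1 -3.   3.1] [-0.011 -0.381 -0.021]
```

>>> jog_arm --increments '[{"tx": 0, "ty": 0, "tz": 0, "wx": 0, "wy": -0.08, "wz": 0, "gripper": 0.4}, {"tx": 0, "ty": 0, "tz": 0, "wx": 0, "wy": -0.17, "wz": 0, "gripper": 0.4}, {"tx": 0, "ty": 0, "tz": 0, "wx": 0, "wy": -0.26, "wz": 0, "gripper": 0.4}, {"tx": 0, "ty": 0, "tz": 0, "wx": 0, "wy": -0.34, "wz": 0, "gripper": 0.4}, {"tx": 0, "ty": 0, "tz": 0, "wx": 0, "wy": -0.4, "wz": 0, "gripper": 0.4}]'

```text
time: 11.23
position: [0.6351, -0.0081, 0.0911]
tool_rot: [0.045, 2.436, -0.045]
ft_force: [0.1, -0.2, -4.7]
grip_width: 0.593
grip_force: 50.0
```

```bash
cat > look.py <<'E'
from h import *
import sys
s=ctrl.get_state();print(s["joint_positions"].round(2))
T=R.from_rotvec(s["tool_rot"]); print(T.as_matrix().round(3))
g=s["position"]+T.apply([0,0,-.019]); print("grasp",g,"mouth low",g+T.apply([.091,0,.026]), "base low", g+T.apply([-.065,0,.026]))
o=[]
for c,(a,b,w,h) in dict(scene=(100,240,220,160),top=(120,240,180,150)).items():
    im=vision.get_image(c); o.append(cv2.resize(im["color"][a:a+h,b:b+w],(780 if 0 else 400,300),interpolation=cv2.INTER_CUBIC))
    print(c,[(x["bbox"],x["conf"]) for x in vision.spot_in(c,"gouge")[:2]])
im=vision.get_image("wrist"); o.append(cv2.resize(im["color"],(400,250)))
print([(x["bbox"],x["conf"]) for x in vision.spot_in("wrist","gouge")[:2]])
cv2.imwrite(f"pics/{sys.argv[1]}.png",np.vstack([np.hstack(o[:2]),np.hstack([o[2],np.zeros_like(o[2])])]))
E
python3 look.py l1
```

```text
[-0.81  0.02  0.74  2.3   0.56  0.16  0.93]
[[-0.761  0.045  0.647]
 [ 0.021  0.999 -0.045]
 [-0.648 -0.021 -0.761]]
grasp [ 0.62281382 -0.00723789  0.1055247 ] mouth low [ 0.57033633 -0.00652544  0.02676808] base low [ 0.68912135 -0.00974635  0.12784104]
scene []
top []
[([288.9, 3.3, 351.6, 28.2], 0.77)]
```

View pics/l1.png

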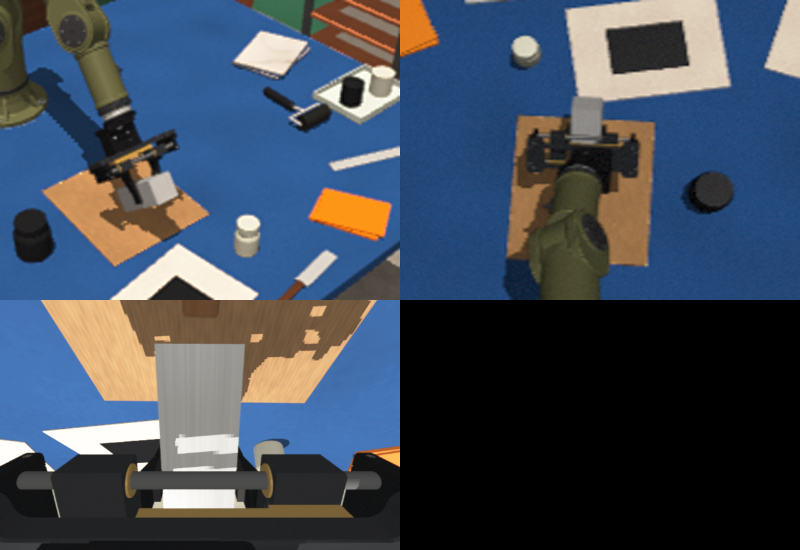

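Run:
```python
from h import *
im=vision.get_image("wrist")
print(ray(im,(289,28),.013),ray(im,(351,28),.013),ray(im,(320,2),.013))
rel((.70,0,.16))
```

```text
[ 0.5585 -0.0222  0.013 ] [0.5596 0.008  0.013 ] [ 0.5471 -0.0065  0.013 ]
rel [-87.4  11.2 -10.4]
```

>>> jog_arm --increments '[{"tx": -10, "ty": 0, "tz": 0, "wx": 0, "wy": 0, "wz": 0, "gripper": 0.4}, {"tx": -25, "ty": 0, "tz": 0, "wx": 0, "wy": 0, "wz": 0, "gripper": 0.4}, {"tx": -45, "ty": 0, "tz": 0, "wx": 0, "wy": 0.05, "wz": 0, "gripper": 0.4}, {"tx": -65, "ty": 0, "tz": 0, "wx": 0, "wy": 0.12, "wz": 0, "gripper": 0.4}, {"tx": -85, "ty": 0, "tz": 0, "wx": 0, "wy": 0.2, "wz": 0, "gripper": 0.4}]'

```text
time: 12.0
position: [0.7038, -0.01, 0.1506]
tool_rot: [0.052, 2.635, -0.037]
ft_force: [1.6, -2.5, -3.3]
grip_width: 0.598
grip_force: 50.0
```

Run:
```python
from h import *
s=ctrl.get_state();print(s["joint_positions"].round(2))
for c in("wrist","top"):
    im=vision.get_image(c)
    for x in vision.spot_in(c,"gouge")[:2]:
        b=x["bbox"]; print(c,b,x["conf"],ray(im,b[:2],.013),ray(im,b[2:],.013))
rel((.65,.27,.14),tool((-1,0,0),(0,0,-1)))
```

```text
[-0.64  0.17  0.64  1.92 -0.09  0.58  1.56]
top [169.8, 189.9, 201.4, 237.3] 0.42 [0.6129 0.6354 0.013 ] [0.4188 0.4905 0.013 ]
rel [ 62.4 279.7 -29.4] [-0.034  0.512 -0.041]
```

>>> jog_arm --increments '[{"tx": 15, "ty": 30, "tz": -8, "wx": 0, "wy": 0.08, "wz": 0, "gripper": 0.4}, {"tx": 25, "ty": 65, "tz": -15, "wx": 0, "wy": 0.18, "wz": 0, "gripper": 0.4}, {"tx": 35, "ty": 100, "tz": -22, "wx": 0, "wy": 0.28, "wz": 0, "gripper": 0.4}, {"tx": 45, "ty": 137, "tz": -29, "wx": -0.03, "wy": 0.4, "wz": -0.04, "gripper": 0.4}, {"tx": 62, "ty": 170, "tz": -29, "wx": -0.034, "wy": 0.5, "wz": -0.04, "gripper": 0.4}]'

```text
time: 12.62
position: [0.644, 0.1637, 0.1433]
tool_rot: [-0.004, 3.132, 0.008]
ft_force: [1.2, -0.6, -2.6]
grip_width: 0.598
grip_force: 50.0
```

Run:
```python
from h import *
rel((.62,.27,.012),tool((-1,0,0),(0,0,-1)))
```

```text
rel [ 24.9 105.7 131.6] [0.005 0.009 0.003]
```

>>> jog_arm --increments '[{"tx": 8, "ty": 35, "tz": 0, "wx": 0.005, "wy": 0.009, "wz": 0, "gripper": 0.4}, {"tx": 16, "ty": 70, "tz": 15, "wx": 0.005, "wy": 0.009, "wz": 0, "gripper": 0.4}, {"tx": 25, "ty": 95, "tz": 40, "wx": 0.005, "wy": 0.009, "wz": 0, "gripper": 0.4}, {"tx": 25, "ty": 106, "tz": 70, "wx": 0.005, "wy": 0.009, "wz": 0, "gripper": 0.4}, {"tx": 25, "ty": 106, "tz": 90, "wx": 0.005, "wy": 0.009, "wz": 0, "gripper": 0.4}]'

```text
time: 13.03
position: [0.6153, 0.2727, 0.0469]
tool_rot: [0.011, -3.138, 0.003]
ft_force: [-2.1, -0.1, -3.8]
grip_width: 0.593
grip_force: 50.0
```

Run:
```python
from h import *
rel((.62,.27,.013),tool((-1,0,0),(0,0,-1)))
```

```text
rel [-4.8 -2.6 33.8] [-0.002 -0.004  0.007]
```

>>> jog_arm --increments '[{"tx": 0, "ty": 0, "tz": 10, "wx": 0, "wy": 0, "wz": 0, "gripper": 0.4}, {"tx": 0, "ty": 0, "tz": 20, "wx": 0, "wy": 0, "wz": 0, "gripper": 0.4}, {"tx": 0, "ty": 0, "tz": 28, "wx": 0, "wy": 0, "wz": 0, "gripper": 0.4}, {"tx": 0, "ty": 0, "tz": 33, "wx": 0, "wy": 0, "wz": 0, "gripper": 0.4}, {"tx": 0, "ty": 0, "tz": 34, "wx": 0, "wy": 0, "wz": 0, "gripper": 0.4}]'

```text
time: 13.45
position: [0.62, 0.2655, 0.0171]
tool_rot: [0.003, 3.14, -0.007]
ft_force: [-1.2, -0.2, -3.9]
grip_width: 0.593
grip_force: 50.0
```

>>> jog_arm --increments '[{"tx": 0, "ty": 0, "tz": 2, "wx": 0, "wy": 0, "wz": 0, "gripper": 0.4}, {"tx": 0, "ty": 0, "tz": 4, "wx": 0, "wy": 0, "wz": 0, "gripper": 0.4}, {"tx": 0, "ty": 0, "tz": 5, "wx": 0, "wy": 0, "wz": 0, "gripper": 0.4}, {"tx": 0, "ty": 0, "tz": 5, "wx": 0, "wy": 0, "wz": 0, "gripper": 0.4}, {"tx": 0, "ty": 0, "tz": 5, "wx": 0, "wy": 0, "wz": 0, "gripper": 0.8}]'

```text
time: 13.87
position: [0.6202, 0.2666, 0.013]
tool_rot: [0.001, 3.14, -0.006]
ft_force: [0.8, -0.3, 0.2]
grip_width: 0.62
grip_force: 0.0
```

>>> jog_arm --increments '[{"tx": 0, "ty": 0, "tz": 0, "wx": 0, "wy": 0, "wz": 0, "gripper": 1}, {"tx": 0, "ty": 0, "tz": 0, "wx": 0, "wy": 0, "wz": 0, "gripper": 1}, {"tx": 0, "ty": 0, "tz": 0, "wx": 0, "wy": 0, "wz": 0, "gripper": 1}, {"tx": 0, "ty": 0, "tz": 0, "wx": 0, "wy": 0, "wz": 0, "gripper": 1}, {"tx": 0, "ty": 0, "tz": 0, "wx": 0, "wy": 0, "wz": 0, "gripper": 1}]'

```text
time: 14.28
position: [0.62, 0.2665, 0.0126]
tool_rot: [0.001, 3.14, -0.007]
ft_force: [-0.2, -0.2, -0.5]
grip_width: 0.946
grip_force: 0.0
```

>>> jog_arm --increments '[{"tx": 0, "ty": 0, "tz": -20, "wx": 0, "wy": 0, "wz": 0, "gripper": 1}, {"tx": 0, "ty": 0, "tz": -55, "wx": 0, "wy": 0, "wz": 0, "gripper": 1}, {"tx": 0, "ty": 0, "tz": -95, "wx": 0, "wy": 0, "wz": 0, "gripper": 1}, {"tx": 0, "ty": 0, "tz": -130, "wx": 0, "wy": 0, "wz": 0, "gripper": 1}, {"tx": 0, "ty": 0, "tz": -160, "wx": 0, "wy": 0, "wz": 0, "gripper": 1}]'

```text
time: 14.7
position: [0.6202, 0.2671, 0.1754]
tool_rot: [0.001, 3.138, -0.005]
ft_force: [0.0, 0.4, -0.5]
grip_width: 0.998
grip_force: 0.0
```

```bash
python3 look.py l2
python3 - <<'E'
from h import *
im=vision.get_image("top")
print([(t,vision.spot_in("top",t)[0]["bbox"]) for t in("ink_tub","white_jar","spray_bottle","brayer") if vision.spot_in("top",t)])
E
```

```text
[-0.83  0.43  0.51  1.46 -0.21  1.31  1.27]
[[-1.     0.001  0.003]
 [ 0.001  1.    -0.003]
 [-0.003 -0.003 -1.   ]]
grasp [0.62017241 0.26721248 0.19436065] mouth low [0.52925611 0.2672008  0.16806946] base low [0.68525525 0.26706583 0.16856914]
scene [([302.5, 200.6, 313.8, 211.9], 0.5), ([351.9, 174.6, 384.6, 204.2], 0.29)]
top [([370.4, 204.1, 389.8, 227.1], 0.67)]
[([7.6, 2.6, 64.7, 116.8], 0.9)]
[('ink_tub', [370.9, 206.2, 391.0, 225.9]), ('white_jar', [291.7, 136.2, 303.1, 156.9]), ('spray_bottle', [457.6, 215.2, 481.2, 231.4]), ('brayer', [170.6, 189.9, 199.2, 238.9])]
```

View pics/l2.png

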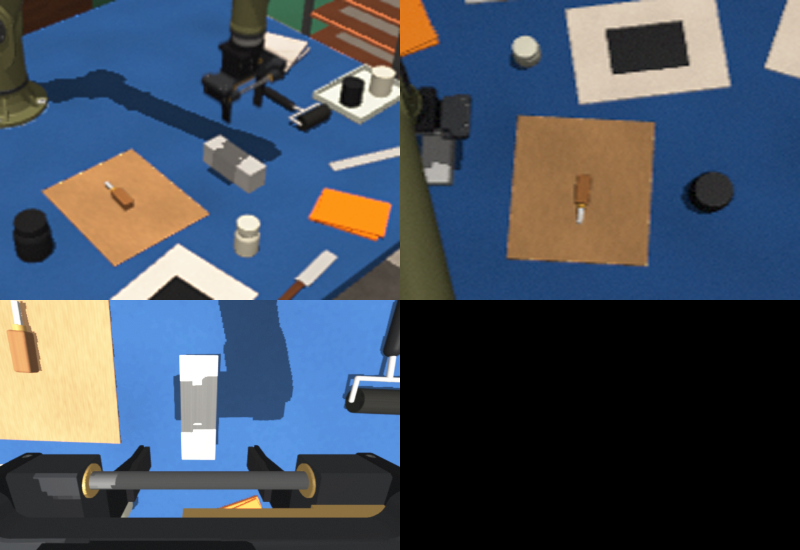

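The gouge lies flat inside the board (top view around (582,200), well within its edges). The pot lies on the table at the left, the four other objects haven't moved, and the gripper is clear.

```bash
python3 -c "
from bench import ctrl
print(ctrl.close_job())"
```

```text
the job is handed in; nothing more can be done
None
```

The gouge slid out and lies flat on the board, clear of the pot; the pot rests on the table to the left, the four other objects look unmoved in the last picture, and the job is handed in.

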